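# Latch and lengthen the folding drying rack

## Robot

A 7-joint arm with a two-finger parallel gripper is mounted at the origin on a cart in front of the work surface, level with it; the furniture and walls round the work are solid. World frame = base frame: x ahead of the robot, y to its left, z up, the work surface at z = 0. Lengths are in m, angles in rad, forces in N, time in s.
With the tool pointing down it reaches from about 0.4 to 0.875 m from the base axis. Payload 19.3 kg.
Tool frame: the origin (TCP) lies at the very end of the fingers, on their centre line; the grasp point (between the pads) lies 19 mm behind it; z points along the fingers, y is the line along which they close (so a half turn about z gives the same grasp; the last joint's range is limited). The gripper opens to 85 mm and grips with 20 to 120 N. Pads are 22 mm wide; open, the fingers measure 114 mm over their backs; the gripper's body (76 mm by 85 mm) begins 54 mm behind the grasp point. The pads swing forward as they close: fully open they stand 13 mm farther back than shut.
Start: joints at [1.089, 0.521, -0.036, 1.599, 0.021, 1.021, -0.113], TCP at [0.25, -0.573, 0.231] pointing down, gripper open.
Joint ranges: [-2.91, 2.91], [-0.3, 2.13], [-1.5, 1.42], [0.17, 2.43], [-1.26, 4.41], [0.16, 1.93], [-2.52, 2.52]. Speed limits (rad/s): [1.89, 1.89, 2.39, 2.39, 3.01, 3.01, 3.01].

## Interface

Orientations are given as [roll, pitch, yaw] about the fixed x, y, z axes, in that order (R = Rz(yaw) Ry(pitch) Rx(roll)).
In Python, from workcell import bot, grab_frame, calibration, job gives the robot as it stands.
- The arm moves only by the shell command python3 -m creep 'ROWS' [FORCE]. ROWS is a JSON list of rows, 1 to 5 of them, each of 7 numbers: the finger opening in m, then dx, dy, dz in m, then a rotation vector rx, ry, rz in rad; each row is the pose to reach, as a shift and turn from the pose commanded when the command began, along the tool's axes at that moment; what a row does not reach only later rows make up. A row lasts 1/8 s, in which the tool goes at most 0.0625 m and 0.188 rad, less where a joint would pass 70% of its speed; a pose out of reach is approached as far as the arm can. The fingers move at their own pace and stop on an object; FORCE is the grip in N (left out, the last holds). Time passes only in rows, so rows that do not move let the fingers close. It prints the time, the measured TCP pose, the force, the opening and the grip force at its end.
- bot.observe(): the state, without advancing time (a new reading comes with each control period).
- grab_frame(name): name is "scene" or "top" or "wrist"; returns (picture, depth): 400x640x3 uint8, blue, green, red; 400x640 float32, m along the optical axis (not along the pixel's ray), 0 where there is no reading.
- calibration(name): a dict with "vfov" (degrees; the focal length in pixels is half the picture's height over the tangent of half this angle, whatever the lens; pixels are square), "cx", "cy" (the principal point, pixels), "eye" and "attitude" of the camera in the world. Camera axes: x right, y down, z forward; pixel columns grow to the right and rows downward; lengths in m; the calibration is good to about 2 mm. A picture is of the moment at which its call begins: read the wrist's pose just before it. calibration takes no time and is no camera call; for the wrist camera it gives the pose at the moment of the call.
- job.job_done(): hands the job in; it is judged then, once.
The state is a dict: "clock": time; "qpos": joint angles; "qd": joint speeds; "joint_efforts": joint torques, N m; "position": TCP position; "tool_rot": TCP orientation; "force": force on the tool from outside, world axes, zero at the start; "moment": the same for the moment, N m; "grip_width": finger opening in m; "finger_force": force on a finger pad.
Only numpy, scipy, OpenCV 4.12 (cv2) and the standard library are available. Lean on these libraries where they do the work, as an engineer would, in place of code of your own. Each camera call takes 0.05 s, during which the arm holds its last target. There are 200 camera calls.

## Task

Set up the folding wire drying rack beside the sink: first swing its brace hook down until it rests on the catch pin, so that the rack cannot fold, then, with the blue cam lever still open, draw the sliding support leg out along the front rail until the outer edge of its black clamp block just meets the near edge of the red tape. Hold the leg there while you squeeze the blue lever fully shut against the block, and finish still holding, with block and lever pinched together between the fingers, so that I can check the clamp before you let go. Keep the tumbler and the purple mug on the rack and the green mug beside it where they are.

Things in the scene. Friction and masses are not known exactly. Their poses are not given: they have to be found in the camera images.
- rack: Folding steel drying rack, fixed. Origin on the worktop below its fold; x to its rear, y to its left, z up. Wire decks: x and y -100 to 100 mm, top z = 55. Front and rear bars (10 mm wide, 18 tall, centre z = 50) at x = -100 and 100 run from y = 106 to -305; past y = -105 they are bare rails of an empty bay (only the leg's cross rod, under the block's outer end). 16 mm wide legs at y = -94.
- brace_hook (a joint): Angle (rad) of the steel brace hook on the front of the rack: 0 = level, resting on the catch pin (hard stop); grows as its free end is raised. Turns about an axis along the rack's x; shut, it points along the rack's -y. Stays where it is left; needs about 1 N at its tab.
- hook_pivot (a point): Pivot of the brace hook, on the front of the rack, 56 mm above the worktop.
- hook_tab (a point): Middle of the top of the blue thumb tab (12 mm in the rack's x, 20 mm along the hook) at the hook's free end, 86 mm along the hook from the pivot and 8 mm above its axis; shut, it is 64 mm above the worktop, 5 mm above the top of the bar behind it (bar's front face 7 mm behind the tab's middle).
- catch_pin (a point): Steel pin on the front of the rack's bar on which the hook comes to rest.
- support_leg (a joint): Slide (m) of the support leg along the rails: 0 = nearest the decks, grows as it is drawn out along the rack's -y, up to 0.10. Drags with about 2.5 N while the cam lever is open; from a lever angle of about 0.15 rad down to 0 the cam bites on the rail and locks the leg.
- clamp_block: Black clamp block of the leg on the front rail: 22 mm (x) by 80 (y, along the rail) by 34 tall (z 33 to 67 above the worktop); origin at its centre, axes as the rack's. A finger tab 8 mm thick (y -8 to 0) sticks out behind it from the rear face (x = 11) to x = 42, z 35 to 65 above the worktop: a finger put behind the block on the tab's +y side draws the leg out (-y).
- finger_seat (a point): Point on the rear face of the clamp block, 13 mm from the finger tab's +y face, at the block's mid-height: where the rear finger sits.
- block_edge (a point): Outer (-y) end face of the clamp block, at the rail's centre line: the index edge.
- cam_lever (a joint): Angle (rad) of the blue cam lever: 0 = shut, lying along the front of the block (hard stop); grows as it opens to the front. Stays where it is left; shutting it takes about 3 N at its tip at first, up to 10 N in the last 0.15 rad. An oblique push on it shoves the leg along the rail unless the leg is held.
- lever_paddle: Smooth blue nylon paddle of the cam lever, 22 mm tall, 7 thick, 52 from pivot to tip. Origin on the vertical pivot pin (clamp block frame x = -16, y = -30 mm, mid-height); its y runs to the tip, -x is its outer face. Shut, its outer face is 20.5 mm in front of the block's centre line (31.5 mm over block and paddle) and the tip points to the rack's +y.
- lever_tip (a point): Tip of the cam lever's paddle.
- red_tape: Band of red tape round the front rail, 8 mm wide along the rail; origin at its middle on the rail's centre line; axes as the rack's.
- tape_edge (a point): Edge of the red tape nearer the clamp block (+y side), on the rail's centre line: the length mark.
- tumbler: Clear tumbler, 76 mm wide, 78 mm tall, upside down on the rear of the left deck; origin at its base, which is on top.
- purple_mug: Purple mug, 75 by 112 by 107 mm, standing on the rear of the right deck; origin under it.
- green_mug: Green and white mug, 83 by 117 by 94 mm, on the worktop in front of the sink; origin under it.

How it is judged:
On the way, in this order (a step that is already met when the one before it is completed fails the run):
1. the brace hook is swung down onto its pin, before the leg is drawn out (value of joint brace_hook below 0.05 rad and y of block_edge in the frame of tape_edge above 0.006 m), for 0.2 s.
2. the leg is drawn out to the tape (within 3 mm) with the cam lever still open (y of block_edge in the frame of tape_edge between -0.003 and 0.003 m and value of joint cam_lever above 0.35 rad), for 0.1 s.
3. the cam lever is squeezed shut (value of joint cam_lever below 0.06 rad), for 0.1 s.
At the end, for the whole second after the job is handed in: The brace hook rests on its pin (within 0.05 rad), the outer edge of the clamp block is within 3 mm of the near edge of the red tape, the cam lever is shut (within 0.06 rad), and the fingers still pinch block and lever, each with more than 3 N (value of joint brace_hook below 0.05 rad and y of block_edge in the frame of tape_edge between -0.003 and 0.003 m and value of joint cam_lever below 0.06 rad and contact force between the fingers and clamp_block above 3 N and contact force between the fingers and lever_paddle above 3 N); the arm keeps its last pose, push and grip.
It fails at once if the cam lever is shut more than half way while the block is more than 7 mm from the mark (value of joint cam_lever below 0.22 rad and (y of block_edge in the frame of tape_edge above 0.007 m or y of block_edge in the frame of tape_edge below -0.007 m)).
It fails at once if the tumbler or the purple mug on the rack is shifted by more than 25 mm or tipped (distance of any of tumbler, purple_mug from where it was at the start of the episode above 0.025 m or angle between purple_mug's own z axis and vertical above 0.4 rad).
It fails at once if the green mug is shifted by more than 25 mm (distance of green_mug from where it was at the start of the episode above 0.025 m).
It also fails if it takes over 48 s, if anything falls off the work surface, if the arm or the gripper's body presses on something with over 40 N, if the wrist force passes 120 N, or if a joint passes its speed limit or range.

## Working session

There is one attempt and no reset: what is moved stays moved. The work goes in short steps, Python scripts to look and compute and a shell command to move; the robot and the scene stay as the last step left them, time stands still between calls to the robot, and variables do not carry over. Pictures are saved under pics/ and viewed, at most 10 in all, crops included, and the job is handed in when it is done.

```bash
ls; mkdir -p pics; cat > h.py <<'E'
import numpy as np,cv2
from workcell import bot,grab_frame,calibration,job
from scipy.spatial.transform import Rotation as R
def cam(n):
    c=calibration(n); p,d=grab_frame(n); return c,p,d
def att(c):
    a=np.array(c["attitude"],float)
    return a if a.shape==(3,3) else R.from_euler('xyz',a).as_matrix()
def cloud(c,d):
    f=d.shape[0]/2/np.tan(np.radians(c["vfov"])/2)
    v,u=np.mgrid[:d.shape[0],:d.shape[1]]
    P=np.stack([(u-c["cx"])*d/f,(v-c["cy"])*d/f,d],-1)
    W=P@att(c).T+np.array(c["eye"]); W[d==0]=np.nan
    return W
E
python3 - <<'E'
from h import *
for n in("scene","top","wrist"):
    c,p,d=cam(n); print(n,c); cv2.imwrite(f"pics/{n}0.png",p); np.savez(f"{n}0.npz",p=p,W=cloud(c,d))
print(bot.observe())
E
```

```text
pics
scene {'vfov': 52.83292748122039, 'cx': 324.53559825219463, 'cy': 202.12132258457947, 'eye': array([ 0.84922725, -0.57788885,  1.12364723]), 'attitude': array([-2.59217717,  0.01490169,  0.43354025])}
top {'vfov': 57.84166379496556, 'cx': 314.38338156490227, 'cy': 202.20756640119563, 'eye': array([ 0.41103045, -0.01211423,  1.02352714]), 'attitude': array([-2.96305599e+00,  1.14167786e-03, -1.54361608e+00])}
wrist {'vfov': 64.27777298744294, 'cx': 319.01546063006805, 'cy': 205.36458348199028, 'eye': array([ 0.32357141, -0.54018436,  0.37230246]), 'attitude': array([ 2.82303999e+00,  2.27080209e-04, -1.15937240e+00])}
{'clock': 0.15, 'qpos': array([ 1.08880284,  0.52187603, -0.03629916,  1.59982853,  0.02119462,
        1.02107099, -0.11278426]), 'qd': array([ 4.93697202e-05, -1.37044373e-03,  3.57750040e-04, -2.42113405e-03,
        1.28972390e-03, -6.49766646e-04,  2.12829468e-04]), 'joint_efforts': array([ 2.95844206e-03, -9.27390647e+01,  1.98101632e+00, -3.70058441e+01,
        1.79926091e-02,  6.42657847e-03,  7.05078108e-06]), 'position': array([ 0.25003201, -0.57256727,  0.2308763 ]), 'tool_rot': array([-3.14079668e+00,  6.03158945e-05,  4.11768737e-01]), 'force': array([ 0.52611573, -0.64957549,  0.32951404]), 'moment': array([-0.00096127, -0.0017703 , -0.03059933]), 'finger_force': 0.0, 'grip_width': 0.08525145561257282}
```

View pics/scene0.png

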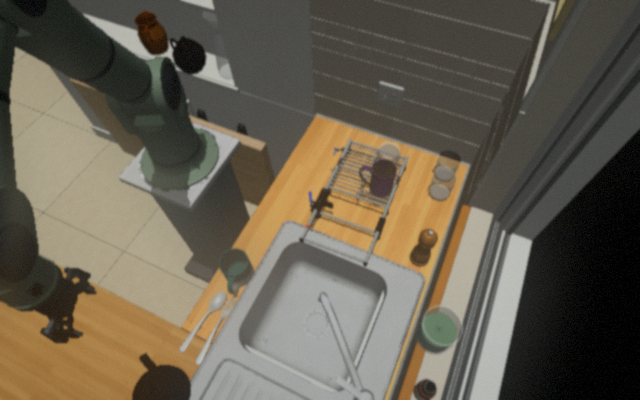

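View pics/top0.png

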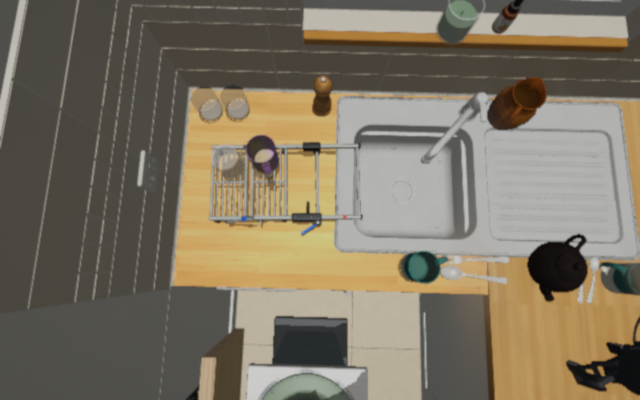

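The rack shows in the top view: the decks are at (210–290, 145–220), the front bar at row ~218 and the black block at (306, 217). The open lever is at (311, 228), the tape at about (345, 217), and the hook's blue tab at about (247, 218). The scene view agrees. Next I'll take a crop and measure.

```bash
python3 - <<'E'
from h import *
z=np.load("top0.npz");p,W=z["p"],z["W"]
cv2.imwrite("pics/topc.png",cv2.resize(p[135:245,200:370],None,fx=4.6,fy=4.6,interpolation=cv2.INTER_CUBIC))
hsv=cv2.cvtColor(p,cv2.COLOR_BGR2HSV)
roi=np.zeros(p.shape[:2],bool);roi[190:245,200:375]=1
for n,m in (("red",((hsv[...,0]<8)|(hsv[...,0]>172))&(hsv[...,1]>130)),("blue",(hsv[...,0]>100)&(hsv[...,0]<125)&(hsv[...,1]>120)),("black",hsv[...,2]<45)):
    k,l,s,c=cv2.connectedComponentsWithStats((m&roi).astype(np.uint8))
    for i in range(1,k):
        if s[i,4]>3: print(n,s[i],np.nanmedian(W[l==i],0).round(4),np.nanmin(W[l==i],0).round(3),np.nanmax(W[l==i],0).round(3))
# bars
for rows in ((140,155),(210,225)):
  for u in range(215,360,12):
    w=W[rows[0]:rows[1],u]; i=np.nanargmax(w[:,2]); print(u,rows[0]+i,w[i].round(4))
E
```

```text
red [344 216   2   2   4] [ 0.5479 -0.0882  0.0602] [ 0.547 -0.089  0.059] [ 0.549 -0.087  0.062]
blue [241 217   6   4  19] [0.5277 0.168  0.1263] [0.523 0.162 0.117] [0.531 0.177 0.131]
blue [303 224  13  10  26] [0.5138 0.0061 0.062 ] [ 0.501 -0.01   0.058] [0.525 0.022 0.069]
215 154 [0.6892 0.2503 0.1362]
227 145 [0.7138 0.2212 0.1369]
239 154 [0.7004 0.1958 0.1061]
251 140 [0.7226 0.157  0.1545]
263 140 [0.7318 0.1305 0.1311]
275 150 [0.6955 0.0945 0.1619]
287 146 [0.7408 0.074  0.0624]
299 145 [0.7447 0.0408 0.0621]
311 147 [0.7371 0.0072 0.07  ]
323 147 [ 0.7401 -0.0259  0.064 ]
335 146 [ 0.7439 -0.0591  0.0638]
347 145 [ 0.7486 -0.0926  0.0613]
359 144 [ 0.7509 -0.1254  0.0653]
215 218 [0.5345 0.259  0.0608]
227 223 [0.5215 0.2251 0.0639]
239 220 [0.5258 0.1858 0.1006]
251 218 [0.5291 0.1514 0.1219]
263 216 [0.5432 0.1304 0.0618]
275 217 [0.5417 0.0984 0.0596]
287 216 [0.5449 0.066  0.0622]
299 219 [0.5363 0.0331 0.0721]
311 220 [0.5348 0.0013 0.07  ]
323 217 [ 0.5448 -0.0305  0.062 ]
335 216 [ 0.5482 -0.0625  0.0632]
347 217 [ 0.5467 -0.0948  0.0612]
359 218 [ 0.5449 -0.127   0.061 ]
```

View pics/topc.png

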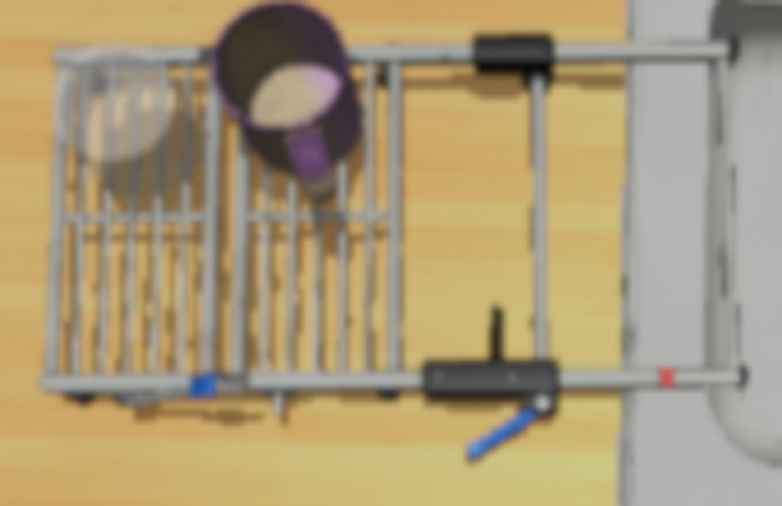

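The crop shows the hook tab at crop pixel (203,386), the block spanning columns 424–557, the tape at 660–675, and the lever open at about 0.6 rad. The tab height of 0.126 m implies a hook angle of about 0.85 rad, with the pivot at y≈0.219 and the shut tab at y≈0.133. That agrees with the catch pin position. I'll move to a viewing pose over the rack.

```bash
cat >> h.py <<'E'
def to(pos,yaw):
    s=bot.observe(); r=R.from_euler('xyz',s["tool_rot"]); g=R.from_euler('xyz',[np.pi,0,yaw])
    print("t",round(s["clock"],2),"d",(r.inv().apply(np.array(pos)-s["position"])).round(4),"rv",(r.inv()*g).as_rotvec().round(4),"pos",s["position"].round(4),"F",s["force"].round(1),"w",round(s["grip_width"],4),"ff",s["finger_force"])
E
python3 -m creep '[[0,0.046,-0.042,-0.002,0,0,-0.1],[0,0.092,-0.085,-0.004,0,0,-0.2],[0,0.138,-0.127,-0.006,0,0,-0.3],[0,0.184,-0.17,-0.01,0,0,-0.4],[0,0.23,-0.212,-0.015,0,0,-0.5]]' 40
python3 -c "
from h import *
to([.54,.09,.25],1.59)"
```

```text
clock: 0.78
position: [0.3761, -0.2853, 0.2464]
tool_rot: [3.142, 0.0, 0.915]
force: [2.0, -1.3, -1.0]
grip_width: 0.0001
finger_force: 0.0
t 0.78 d [ 0.3974 -0.099  -0.0037] rv [ 0.00e+00  2.00e-04 -6.75e-01] pos [ 0.3761 -0.2853  0.2464] F [ 2.  -1.3 -1. ] w 0.0001 ff 0.0
```

```bash
python3 -m creep '[[0,0.06,-0.015,0,0,0,-0.13],[0,0.12,-0.03,0,0,0,-0.26],[0,0.18,-0.045,0,0,0,-0.4],[0,0.24,-0.06,0,0,0,-0.53],[0,0.3,-0.075,-0.004,0,0,-0.675]]'
python3 -c "
from h import *
to([.54,.06,.25],1.59)
c,p,d=cam('wrist'); W=cloud(c,d); np.savez('w1.npz',p=p,W=W); cv2.imwrite('pics/w1.png',p)"
```

```text
clock: 1.4
position: [0.5005, -0.0023, 0.2502]
tool_rot: [-3.141, 0.0, 1.591]
force: [1.2, -1.2, 1.3]
grip_width: 0.0001
finger_force: 0.0
t 1.4 d [0.0615 0.0408 0.0002] rv [-0.0002  0.0002  0.001 ] pos [ 0.5005 -0.0023  0.2502] F [ 1.2 -1.2  1.3] w 0.0001 ff 0.0
```

View pics/w1.png

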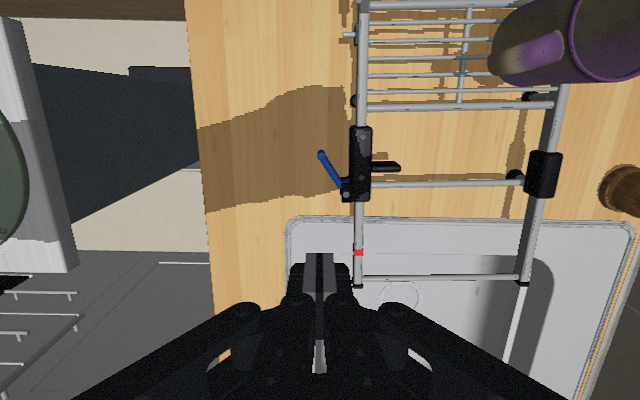

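The wrist view shows the rail at column ~360, the block over rows 126–202, the tape at rows 249–256, the open lever at (318–345, 152–185) and the finger tab at (372–400, 166). I'll measure these.

```bash
python3 - <<'E'
from h import *
z=np.load("w1.npz");p,W=z["p"],z["W"]
hsv=cv2.cvtColor(p,cv2.COLOR_BGR2HSV)
def st(n,m):
    w=W[m]; w=w[np.isfinite(w[:,2])]; print(n,len(w),"lo",np.percentile(w,2,axis=0).round(4),"med",np.median(w,0).round(4),"hi",np.percentile(w,98,axis=0).round(4))
r=lambda a,b,c,d:(lambda m:(m.__setitem__((slice(a,b),slice(c,d)),True),m)[1])(np.zeros(p.shape[:2],bool))
st("red",r(240,265,345,370)&((hsv[...,0]<8)|(hsv[...,0]>172))&(hsv[...,1]>120))
st("blocktop",r(115,210,340,380)&(W[...,2]>.064)&(W[...,2]<.072)&(hsv[...,2]<90)&(W[...,0]>.53))
st("lever",r(140,200,305,352)&(hsv[...,0]>100)&(hsv[...,0]<125)&(hsv[...,1]>120))
pts=[]
for v in list(range(10,125,4))+list(range(206,285,4)):
    m=(W[v,340:385,2]>.056)&(W[v,340:385,2]<.064)
    if m.sum()>3: w=W[v,340:385][m]; pts.append([w[:,1].mean(),w[:,0].min()/2+w[:,0].max()/2,w[:,2].mean()])
pts=np.array(pts);print(np.polyfit(pts[:,0],pts[:,1],1));print(pts[::4].round(4))
# row profile along rail (x 0.543) colours
for v in list(range(118,130))+list(range(196,210))+list(range(245,260)): print(v,p[v,360],W[v,360].round(4))
for a in (.3,.5,.6,.7):pass
E
```

```text
red 64 lo [ 0.5425 -0.0918  0.0437] med [ 0.5463 -0.088   0.0587] hi [ 0.5519 -0.0849  0.06  ]
blocktop 1442 lo [ 0.5321 -0.0227  0.0643] med [0.5435 0.0132 0.0658] hi [0.5541 0.0517 0.0676]
lever 335 lo [ 0.4995 -0.0143  0.0394] med [0.5139 0.0072 0.0595] hi [0.534  0.0269 0.0651]
[-0.03706426  0.54472596]
[[ 0.1574  0.5385  0.059 ]
 [ 0.1445  0.5392  0.0585]
 [ 0.1313  0.5397  0.0576]
 [ 0.1175  0.5407  0.0577]
 [ 0.1032  0.5411  0.0578]
 [ 0.0886  0.5415  0.0577]
 [ 0.0735  0.5414  0.0578]
 [ 0.058   0.5434  0.0576]
 [-0.0459  0.5464  0.0583]
 [-0.0656  0.5472  0.0577]
 [-0.0853  0.5477  0.0585]
 [-0.1065  0.5491  0.0578]
 [-0.1281  0.5492  0.0577]]
118 [173 174 172] [0.5404 0.062  0.0593]
119 [171 172 169] [0.5407 0.0609 0.0576]
120 [173 174 171] [0.5407 0.06   0.058 ]
121 [171 173 170] [0.5407 0.059  0.0584]
122 [174 174 171] [0.5407 0.0581 0.0591]
123 [173 175 171] [0.541  0.057  0.0569]
124 [176 175 172] [0.5409 0.056  0.058 ]
125 [175 175 174] [0.541  0.055  0.0577]
126 [94 95 93] [0.541  0.0541 0.0586]
127 [15 15  1] [0.5404 0.0535 0.0633]
128 [29 21 27] [0.5403 0.0526 0.064
[... 598 characters left out ...]
 [166 168 163] [ 0.5464 -0.0353  0.0582]
245 [165 164 162] [ 0.5492 -0.0795  0.0573]
246 [162 163 159] [ 0.5493 -0.0808  0.0573]
247 [167 166 163] [ 0.5493 -0.082   0.0573]
248 [166 166 159] [ 0.5493 -0.0831  0.0577]
249 [130 129 148] [ 0.5494 -0.0843  0.058 ]
250 [ 53  55 205] [ 0.5494 -0.0853  0.0585]
251 [ 62  69 209] [ 0.5491 -0.0853  0.061 ]
252 [ 62  65 208] [ 0.5495 -0.0877  0.0587]
253 [ 56  59 206] [ 0.5494 -0.0886  0.0596]
254 [ 57  61 206] [ 0.5497 -0.0904  0.0585]
255 [ 89  93 197] [ 0.5497 -0.0914  0.059 ]
256 [170 169 156] [ 0.5499 -0.0933  0.058 ]
257 [164 164 158] [ 0.55   -0.0946  0.0578]
258 [161 161 158] [ 0.5502 -0.0961  0.0574]
259 [162 162 157] [ 0.5502 -0.0972  0.0579]
```

Measured: rack yaw ≈ 0.037, block centre about (0.5437, 0.0145), 80 mm long as given. The outer edge is at y≈-0.025 and the tape edge at -0.0845, so the leg needs about 59 mm of travel. I'll do the hook first.

```bash
python3 -m creep '[[0,0.042,0.008,0.015,0,0,-0.017],[0,0.084,0.016,0.04,0,0,-0.017],[0,0.126,0.024,0.07,0,0,-0.017],[0,0.17,0.031,0.106,0,0,-0.017],[0,0.17,0.031,0.106,0,0,-0.017]]'
python3 -c "
from h import *
for q in ([.528,.168,.122],[.528,.1525,.108],[.528,.143,.094],[.528,.136,.079],[.528,.133,.064]): to(q,1.608)"
```

```text
clock: 2.08
position: [0.5267, 0.1696, 0.1417]
tool_rot: [-3.138, -0.001, 1.608]
force: [0.6, -0.3, -0.4]
grip_width: -0.0003
finger_force: 0.0
t 2.08 d [-0.0016  0.0013  0.0197] rv [-0.004  -0.0008  0.0005] pos [0.5267 0.1696 0.1417] F [ 0.6 -0.3 -0.4] w -0.0003 ff 0.0
t 2.08 d [-0.0171  0.0008  0.0337] rv [-0.004  -0.0008  0.0005] pos [0.5267 0.1696 0.1417] F [ 0.6 -0.3 -0.4] w -0.0003 ff 0.0
t 2.08 d [-0.0266  0.0005  0.0476] rv [-0.004  -0.0008  0.0005] pos [0.5267 0.1696 0.1417] F [ 0.6 -0.3 -0.4] w -0.0003 ff 0.0
t 2.08 d [-0.0337  0.0003  0.0626] rv [-0.004  -0.0008  0.0005] pos [0.5267 0.1696 0.1417] F [ 0.6 -0.3 -0.4] w -0.0003 ff 0.0
t 2.08 d [-0.0367  0.0002  0.0776] rv [-0.004  -0.0008  0.0005] pos [0.5267 0.1696 0.1417] F [ 0.6 -0.3 -0.4] w -0.0003 ff 0.0
```

```bash
python3 -m creep '[[0,-0.002,0.001,0.02,0,0,0],[0,-0.017,0.001,0.034,0,0,0],[0,-0.026,0.001,0.048,0,0,0],[0,-0.034,0,0.062,0,0,0],[0,-0.037,0,0.074,0,0,0]]'
python3 -m creep '[[0,0,0,0.003,0,0,0],[0,0,0,0.004,0,0,0]]'
python3 -c "
from h import *
to([.528,.133,.064],1.608)
c,p,d=cam('top');W=cloud(c,d)
c,p,d=cam('wrist'); cv2.imwrite('pics/w2.png',p)"
```

```text
clock: 2.7
position: [0.5296, 0.1284, 0.0695]
tool_rot: [-3.141, 0.0, 1.603]
force: [1.5, -0.2, 0.7]
grip_width: -0.0001
finger_force: 0.3
clock: 2.95
position: [0.5296, 0.1298, 0.0662]
tool_rot: [-3.142, -0.0, 1.604]
force: [0.1, -0.3, 0.3]
grip_width: 0.0001
finger_force: 0.3
t 2.95 d [ 0.0033 -0.0015  0.0022] rv [-0.     -0.0002 -0.0038] pos [0.5296 0.1298 0.0662] F [ 0.1 -0.3  0.3] w 0.0001 ff 0.2579425647854805
```

```bash
python3 -m creep '[[0,0,0,0.002,0,0,0],[0,0,0,0.003,0,0,0]]'; python3 -m creep '[[0,0,0,0.002,0,0,0],[0,0,0,0.002,0,0,0]]'
```

```text
clock: 3.3
position: [0.5299, 0.1296, 0.0635]
tool_rot: [3.141, -0.0, 1.604]
force: [-1.7, -0.7, 9.5]
grip_width: -0.0001
finger_force: 4.6
clock: 3.55
position: [0.5302, 0.1295, 0.0623]
tool_rot: [3.14, 0.0, 1.604]
force: [-4.6, -3.1, 24.3]
grip_width: -0.0003
finger_force: 12.1
```

View pics/w2.png

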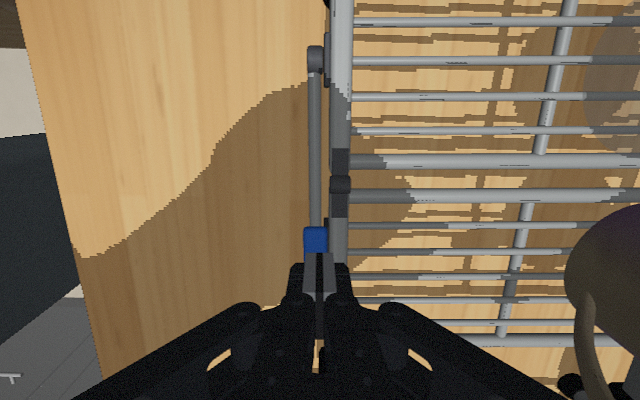

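The hook is down on its hard stop, shown by the 24 N reaction at z=0.0623. In the wrist view it runs level from (315,60) to the tab at (315,240). Next I'll lift, open, and go above the block.

```bash
python3 -m creep '[[0,0,0,-0.03,0,0,0],[0,0,-0.002,-0.07,0,0,0],[0.085,-0.045,-0.003,-0.08,0,0,0],[0.085,-0.099,-0.006,-0.08,0,0,0],[0.085,-0.099,-0.006,-0.08,0,0,0]]'
python3 -m creep '[[0.085,0,0,0,0,0,0],[0.085,0,0,0,0,0,0]]'
python3 -c "
from h import *
to([.5275,.0305,.08],1.608)
c,p,d=cam('wrist'); W=cloud(c,d); np.savez('w3.npz',p=p,W=W); cv2.imwrite('pics/w3.png',p)"
```

```text
clock: 4.18
position: [0.5267, 0.0258, 0.1412]
tool_rot: [-3.141, 0.002, 1.598]
force: [0.3, 0.7, -0.1]
grip_width: 0.0542
finger_force: 0.0
clock: 4.42
position: [0.5269, 0.0314, 0.1412]
tool_rot: [-3.142, -0.001, 1.605]
force: [-0.9, -0.4, -0.1]
grip_width: 0.0849
finger_force: 0.0
t 4.42 d [-0.001   0.0006  0.0612] rv [-0.     -0.0005 -0.0026] pos [0.5269 0.0314 0.1412] F [-0.9 -0.4 -0.1] w 0.0849 ff 0.0
```

View pics/w3.png

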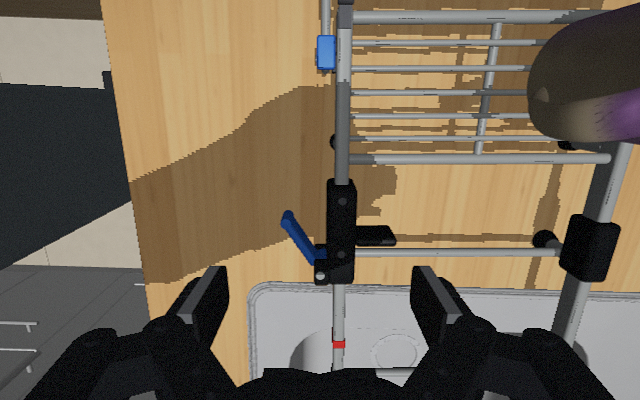

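The wrist view shows the block at (341, 180–283), its tab at (355–395, 235), the lever tip at (288, 214), the tape at row 344 and the shut hook tab at (326, 52). I'll check the tab's +y face, the lever tip and the hook height.

```bash
python3 - <<'E'
from h import *
z=np.load("w3.npz");p,W=z["p"],z["W"]
print("hook",np.nanmedian(W[42:62,320:332],axis=(0,1)).round(4))
for u in (365,380): print("tab",u,[(v,p[v,u].sum(),*W[v,u].round(4)) for v in range(222,232,1)])
print("leverT",W[212:220:2,284:294:2].reshape(-1,3).round(4)[::3])
for v in list(range(176,184))+list(range(278,290))+list(range(338,350)): print(v,p[v,341],W[v,341].round(4))
E
```

```text
hook [0.527  0.1412 0.0628]
tab 365 [(222, np.uint64(489), np.float64(0.5716), np.float64(0.0033), np.float64(-0.0005)), (223, np.uint64(491), np.float64(0.572), np.float64(0.0016), np.float64(-0.0022)), (224, np.uint64(491), np.float64(0.5718), np.float64(0.0012), np.float64(-0.0006)), (225, np.uint64(264), np.float64(0.5656), np.float64(0.0148), np.float64(0.0363)), (226, np.uint64(0), np.float64(0.5653), np.float64(0.0146), np.float64(0.0382)), (227, np.uint64(36), np.float64(0.5647), np.float64(0.0155), np.float64(0.0426)), (228, np.uint64(29), np.float64(0.5646), np.float64(0.015), np.float64(0.0435)), (229, np.uint64(4), np.float64(0.5643), np.float64(0.015), np.float64(0.0456)), (230, np.uint64(51), np.float64(0.5638), np.float64(0.0155), np.float64(0.0489)), (231, np.uint64(1), np.float64(0.5637), np.float64(0.015), np.float64(0.0498))]
tab 380 [(222, np.uint64(496), np.float64(0.5862), np.float64(0.0033), np.float64(-0.0018)), (223, np.uint64(499), np.float64(0.586), np.float64(0.0027), np.float64(-0.0008)), (224, np.uint64(500), np.float64(0.5862), np.float64(0.0015), np.fl
[... 1413 characters left out ...]
 [159 159 156] [ 0.5467 -0.0303  0.0582]
287 [159 160 157] [ 0.5468 -0.0316  0.0576]
288 [160 160 157] [ 0.5468 -0.0325  0.0576]
289 [159 159 156] [ 0.5468 -0.0331  0.0582]
338 [154 154 151] [ 0.5494 -0.0811  0.0589]
339 [157 158 151] [ 0.5496 -0.083   0.0579]
340 [158 159 153] [ 0.5497 -0.0841  0.0579]
341 [ 23  31 166] [ 0.5497 -0.0848  0.0583]
342 [ 48  52 195] [ 0.5497 -0.0854  0.0588]
343 [ 46  48 191] [ 0.5498 -0.0866  0.0587]
344 [ 46  50 193] [ 0.5497 -0.0868  0.0596]
345 [ 42  45 190] [ 0.55   -0.0898  0.0575]
346 [ 38  43 189] [ 0.5499 -0.0897  0.0588]
347 [ 45  49 187] [ 0.55   -0.0907  0.0588]
348 [109 109 153] [ 0.5502 -0.0929  0.0576]
349 [153 155 145] [ 0.5502 -0.0933  0.0583]
```

```bash
python3 -m creep '[[0.085,0,0,0.04,0,0,0],[0.085,0,0,0.075,0,0,0],[0.085,0,0,0.1,0,0,0],[0.085,0,0,0.112,0,0,0],[0.085,0,0,0.112,0,0,0]]'
python3 -c "
from h import *
to([.5275,.0305,.03],1.608)"
```

```text
clock: 5.1
position: [0.5267, 0.0308, 0.029]
tool_rot: [-3.141, -0.0, 1.605]
force: [0.2, -0.2, 0.2]
grip_width: 0.0849
finger_force: 0.0
t 5.1 d [-0.0003  0.0008 -0.001 ] rv [-0.0009 -0.0001 -0.0033] pos [0.5267 0.0308 0.029 ] F [ 0.2 -0.2  0.2] w 0.0849 ff 0.0
```

```bash
python3 -m creep '[[0.085,-0.01,0,0,0,0,0],[0.085,-0.022,0,0,0,0,0],[0.085,-0.034,0,0,0,0,0],[0.085,-0.046,0,0,0,0,0],[0.085,-0.054,0,0,0,0,0]]'
python3 -m creep '[[0.085,0,0,0,0,0,0]]'
cat > m.py <<'E'
from h import *
import sys
to([.5275,.0305,.03],1.608)
c,p,d=cam('wrist'); W=cloud(c,d); cv2.imwrite(f'pics/{sys.argv[1]}.png',p); np.savez(sys.argv[1]+'.npz',p=p,W=W)
hsv=cv2.cvtColor(p,cv2.COLOR_BGR2HSV)
red=((hsv[...,0]<8)|(hsv[...,0]>172))&(hsv[...,1]>130)&(hsv[...,2]>60)
blk=(W[...,2]>.0635)&(W[...,2]<.07)&(p.max(2)<90)&(abs(W[...,0]-.547)<.012)
for n,m in(("red",red&(abs(W[...,0]-.548)<.02)),("blk",blk)):
    v,u=np.nonzero(m); 
    if len(v): print(n,len(v),"rows",v.min(),v.max(),"cols",u.min(),u.max(),"y",np.percentile(W[m][:,1],[1,50,99]).round(4),"z",np.median(W[m][:,2]).round(4))
E
python3 m.py w4
```

```text
clock: 5.72
position: [0.5288, -0.0249, 0.0294]
tool_rot: [3.141, 0.0, 1.603]
force: [0.3, 2.6, 1.4]
grip_width: 0.0851
finger_force: 1.3
clock: 5.85
position: [0.5284, -0.0248, 0.0291]
tool_rot: [-3.141, 0.0, 1.602]
force: [-0.4, -0.0, -0.1]
grip_width: 0.085
finger_force: 0.0
t 5.85 d [ 0.0553  0.0008 -0.0009] rv [-0.0006  0.0005 -0.0057] pos [ 0.5284 -0.0248  0.0291] F [-0.4 -0.  -0.1] w 0.085 ff 0.0
blk 5999 rows 249 377 cols 335 393 y [-0.0508 -0.021   0.0029] z 0.0658
```

View pics/w4.png

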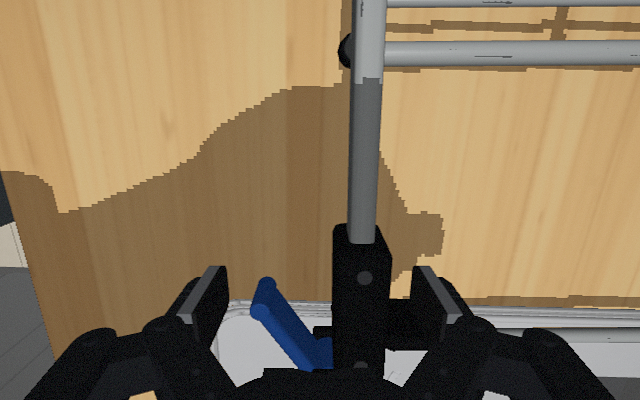

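The view shows the block's inner end at (362, 240), with the tab touching the rear finger. The outer end is hidden under the gripper. I'll measure the inner end with the column method used before and check the outer side in the top and scene cameras.

```bash
python3 - <<'E'
from h import *
z=np.load("w4.npz");p,W=z["p"],z["W"]
for v in range(236,256,1): print(v,p[v,352].sum(),W[v,352].round(4),p[v,380].sum(),W[v,380].round(4))
z=np.load("scene0.npz");
for n in("scene","top"):
    c,p,d=cam(n);W=cloud(c,d);np.savez(n+"5.npz",p=p,W=W)
    hsv=cv2.cvtColor(p,cv2.COLOR_BGR2HSV)
    red=((hsv[...,0]<8)|(hsv[...,0]>172))&(hsv[...,1]>90)&(abs(W[...,0]-.548)<.02)&(abs(W[...,1]+.09)<.03)
    v,u=np.nonzero(red); print(n,len(v),list(zip(v,u))[:12],W[red].round(4)[:6].tolist())
    m=(abs(W[...,0]-.546)<.03)&(abs(W[...,1]+.07)<.06); v,u=np.nonzero(m)
    if len(v):
        a,b,e,f=v.min(),v.max(),u.min(),u.max(); print(a,b,e,f)
        cv2.imwrite(f"pics/{n}5.png",cv2.resize(p[a-10:b+10,e-15:f+15],None,fx=7,fy=7,interpolation=cv2.INTER_CUBIC)[:560,:790])
E
```

```text
236 260 [0.54   0.0063 0.0571] 41 [0.5525 0.0034 0.0498]
237 278 [0.54   0.0059 0.0574] 26 [0.5523 0.0035 0.0509]
238 258 [0.5401 0.0053 0.0569] 1 [0.5521 0.0035 0.052 ]
239 273 [0.5401 0.0048 0.0568] 26 [0.5517 0.004  0.054 ]
240 268 [0.5401 0.0047 0.0573] 20 [0.5513 0.0043 0.0559]
241 261 [0.5401 0.0042 0.0571] 68 [0.5515 0.0037 0.0554]
242 261 [0.5401 0.004  0.0577] 20 [0.551  0.0042 0.0574]
243 123 [0.5402 0.0034 0.0573] 9 [0.5511 0.0036 0.0571]
244 35 [0.54   0.0037 0.0589] 39 [0.5507 0.0041 0.059 ]
245 3 [0.5399 0.0038 0.06  ] 9 [0.5505 0.0044 0.0605]
246 0 [0.54   0.003  0.0593] 31 [0.5505 0.004  0.0605]
247 36 [0.5398 0.0034 0.061 ] 27 [0.5504 0.0038 0.0612]
248 58 [0.5398 0.003  0.061 ] 43 [0.5502 0.0038 0.062 ]
249 15 [0.5396 0.0035 0.0629] 26 [0.5502 0.0036 0.0625]
250 12 [0.5397 0.0028 0.0622] 2 [0.5501 0.0034 0.0628]
251 50 [0.5396 0.0031 0.0637] 32 [0.5502 0.003  0.0628]
252 38 [0.5395 0.0029 0.0642] 18 [0.5499 0.0032 0.064 ]
253 59 [0.5396 0.0023 0.0639] 14 [0.5499 0.0029 0.0644]
254 0 [0.5395 0.0024 0.0648] 42 [0.5499 0.0026 0.0646]
255 0 [0.5396 0.0019 0.0645] 55 [0.5501 0.0018 0.0638]
scene 14 [(np.int64(224), np.int64(306)), (np.int64(225), np.int64(306)), (np.int64(225), np.int64(307)), (np.int64(225), np.int64(308)), (np.int64(226), np.int64(306)), (np.int64(226), np.int64(307)), (np.int64(226), np.int64(308)), (np.int64(226), np.int64(309)), (np.int64(226), np.int64(310)), (np.int64(227), np.int64(307)), (np.int64(227), np.int64(308)), (np.int64(227), np.int64(309))] [[0.5365, -0.076, 0.0379], [0.5443, -0.0892, 0.0598], [0.5471, -0.088, 0.0599], [0.5504, -0.0878, 0.0621], [0.5453, -0.0913, 0.0578], [0.5482, -0.0905, 0.0587]]
109 264 284 325
top 0 [] []
172 202 316 365
```

The inner end face is at y≈0.0037 and has to reach about -0.0045, so 8–9 mm remain. I'll draw 8 mm, then back off and rise to look at the gap directly.

```bash
python3 -m creep '[[0.085,-0.004,0,0,0,0,0],[0.085,-0.008,0,0,0,0,0],[0.085,-0.008,0,0,0,0,0]]'
python3 -m creep '[[0.085,0.006,0,0,0,0,0],[0.085,0.006,0,-0.05,0,0,0],[0.085,0.006,0,-0.11,0,0,0],[0.085,0.045,0,-0.13,0,0,0],[0.085,0.045,0,-0.13,0,0,0]]'
python3 m.py w6
python3 - <<'E'
from h import *
z=np.load("w6.npz");p,W=z["p"],z["W"]
hsv=cv2.cvtColor(p,cv2.COLOR_BGR2HSV)
m=((hsv[...,0]<8)|(hsv[...,0]>172))&(hsv[...,1]>130)&(abs(W[...,0]-.548)<.02)
v,u=np.nonzero(m);uu=int(np.median(u));print(uu)
for r in range(v.min()-16,v.max()+4): print(r,p[r,uu],W[r,uu].round(4),p[r,uu-3],p[r,uu+3])
cv2.imwrite("pics/w6c.png",cv2.resize(p[v.min()-50:v.max()+30,uu-60:uu+60],None,fx=5,fy=5,interpolation=cv2.INTER_NEAREST))
E
```

```text
clock: 6.38
position: [0.5289, -0.0322, 0.0292]
tool_rot: [-3.141, 0.0, 1.603]
force: [-0.6, -0.9, 0.5]
grip_width: 0.085
finger_force: 0.0
clock: 7.0
position: [0.5281, 0.0162, 0.1611]
tool_rot: [3.138, -0.001, 1.607]
force: [0.2, -0.4, -0.8]
grip_width: 0.0848
finger_force: 0.0
t 7.0 d [ 0.0142 -0.0006  0.1311] rv [ 0.0034 -0.0009 -0.0009] pos [0.5281 0.0162 0.1611] F [ 0.2 -0.4 -0.8] w 0.0848 ff 0.0
red 66 rows 313 318 cols 331 341 y [-0.0917 -0.0888 -0.0804] z 0.059
blk 1996 rows 230 314 cols 323 352 y [-0.0799 -0.0398 -0.004 ] z 0.0658
339
111 [97 97 95] [0.5405 0.0898 0.0575] [97 96 93] [95 94 92]
112 [93 94 92] [0.5405 0.0892 0.0583] [94 93 90] [96 96 95]
113 [101 101  97] [0.5405 0.0884 0.0578] [97 95 94] [92 94 91]
114 [99 99 97] [0.5405 0.0878 0.0586] [98 97 93] [92 91 90]
115 [98 98 98] [0.5406 0.087  0.0576] [94 94 94] [97 96 94]
116 [94 95 93] [0.5405 0.0864 0.0593] [94 97 94] [94 95 94]
117 [99 96 94] [0.5406 0.0856 0.0585] [94 97 95] [95 93 90]
118 [100  98  96] [0.5407 0.0849 0.058 ] [95 96 94] [96 94 93]
119 [101 100 101] [0.5408 0.0841 0.0573] [96 95 94] [97 97 94]

[... 17105 characters left out ...]
2416] [17 10 15] [ 0 11  1]
391 [20 17 23] [0.5321 0.0283 0.2419] [20 25 18] [13 11  9]
392 [16 15 18] [0.5322 0.0275 0.2416] [20 20 21] [12 14  7]
393 [2 7 1] [0.5322 0.0275 0.2419] [27 28 25] [23 23 21]
394 [18 19 15] [0.5322 0.0273 0.2419] [16 10  8] [15 19 15]
395 [13  0  3] [0.5322 0.0273 0.2422] [17 26 22] [10  0 10]
396 [14  9  4] [0.5321 0.0274 0.2426] [24 19 24] [18 16  9]
397 [11 20 18] [0.5322 0.0269 0.2424] [ 8 10  1] [ 7 14  7]
398 [19 13 18] [0.5322 0.0267 0.2425] [16 18 17] [20 20 17]
399 [22 16 15] [0.532  0.028  0.2439] [21 26 15] [18 21 16]Traceback (most recent call last):
  File "<stdin>", line 6, in <module>
IndexError: index 400 is out of bounds for axis 0 with size 400
```

At an oblique angle the parallax is ambiguous: the edge method says about 3 mm remain and the inner face says about 0. I'll move the camera straight above the edge, let it settle and measure there.

```bash
python3 -m creep '[[0.085,-0.06,0,0,0,0,0],[0.085,-0.12,0,0,0,0,0],[0.085,-0.18,0,0,0,0,0],[0.085,-0.18,0,0,0,0,0],[0.085,-0.18,0,0,0,0,0]]'
python3 -m creep '[[0.085,0,0,0,0,0,0],[0.085,0,0,0,0,0,0]]'
python3 m.py w7
python3 - <<'E'
from h import *
z=np.load("w7.npz");p,W=z["p"],z["W"]
hsv=cv2.cvtColor(p,cv2.COLOR_BGR2HSV)
m=((hsv[...,0]<8)|(hsv[...,0]>172))&(hsv[...,1]>130)&(abs(W[...,0]-.548)<.02)&(abs(W[...,1]+.088)<.02)
v,u=np.nonzero(m);uu=int(np.median(u));print(uu,v.min(),v.max(),calibration('wrist')["eye"])
for r in range(v.min()-8,v.max()+4): print(r,p[r,uu],W[r,uu].round(4))
a=max(v.min()-60,0);cv2.imwrite("pics/w7c.png",cv2.resize(p[a:v.max()+40,max(uu-70,0):uu+70],None,fx=5,fy=5,interpolation=cv2.INTER_NEAREST)[:600])
E
```

```text
clock: 7.68
position: [0.5328, -0.1667, 0.1584]
tool_rot: [-3.14, -0.001, 1.603]
force: [0.1, 0.2, -0.1]
grip_width: 0.0851
finger_force: 0.0
clock: 7.92
position: [0.5335, -0.1658, 0.1592]
tool_rot: [-3.141, -0.0, 1.605]
force: [0.3, -0.0, -0.5]
grip_width: 0.0849
finger_force: 0.0
t 7.92 d [0.1963 0.0008 0.1292] rv [-0.0001 -0.0001 -0.0027] pos [ 0.5335 -0.1658  0.1592] F [ 0.3 -0.  -0.5] w 0.0849 ff 0.0
red 164 rows 100 111 cols 334 349 y [-0.0922 -0.0885 -0.0848] z 0.0586
blk 2998 rows 0 97 cols 326 363 y [-0.0817 -0.0514 -0.0239] z 0.0657
342 93 111 [ 0.53042689 -0.08525988  0.3007483 ]
85 [67 66 64] [ 0.5461 -0.0747  0.066 ]
86 [73 69 67] [ 0.5461 -0.0753  0.0658]
87 [69 65 62] [ 0.5462 -0.0759  0.0656]
88 [71 70 67] [ 0.5461 -0.0767  0.0671]
89 [68 68 61] [ 0.5462 -0.0772  0.0657]
90 [74 69 69] [ 0.5462 -0.0779  0.0667]
91 [76 73 74] [ 0.5463 -0.0785  0.0655]
92 [60 62 58] [ 0.5464 -0.0792  0.0653]
93 [7 3 7] [ 0.5463 -0.0799  0.0671]
94 [14 18 13] [ 0.5465 -0.0805  0.0647]
95 [5 7 7] [ 0.5465 -0.0812  0.0652]
96 [9 9 3] [ 0.5466 -0.0818  0.0644]
97 [19 11 18] [ 0.5466 -0.0825  0.0641]
98 [75 73 71] [ 0.5471 -0.0831  0.0577]
99 [87 85 81] [ 0.547  -0.0838  0.0594]
100 [60 62 80] [ 0.547  -0.0845  0.0598]
101 [ 25  25 110] [ 0.5472 -0.0852  0.0578]
102 [ 30  30 115] [ 0.5471 -0.0858  0.0604]
103 [ 34  37 116] [ 0.5473 -0.0865  0.0585]
104 [ 23  27 112] [ 0.5473 -0.0872  0.0588]
105 [ 29  28 114] [ 0.5473 -0.0879  0.0593]
106 [ 36  40 117] [ 0.5474 -0.0886  0.0579]
107 [ 26  30 112] [ 0.5474 -0.0893  0.0592]
108 [ 18  22 107] [ 0.5475 -0.09    0.0585]
109 [ 25  28 114] [ 0.5475 -0.0907  0.0588]
110 [ 15  19 108] [ 0.5475 -0.0914  0.0589]
111 [47 51 89] [ 0.5475 -0.0921  0.059 ]
112 [89 89 80] [ 0.5477 -0.0928  0.0574]
113 [83 83 79] [ 0.5477 -0.0935  0.0582]
114 [85 85 83] [ 0.5478 -0.0943  0.0562]
```

View pics/w7c.png

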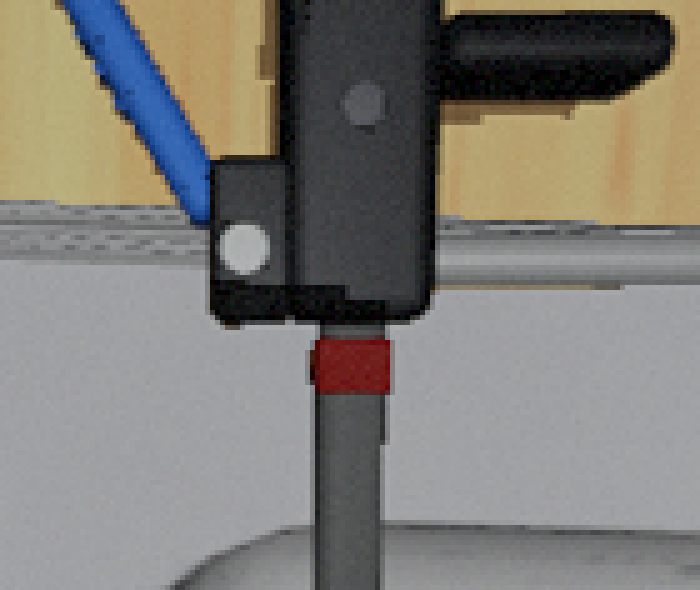

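From directly above, the block edge is at row 97.9 and the tape edge at row 100.4, so the gap is about 1.7 mm and the lever is still open. I'll go back down and draw the last 1.7 mm.

```bash
python3 -m creep '[[0.085,0.05,0,0,0,0,0],[0.085,0.1,0.001,0,0,0,0],[0.085,0.138,0.0015,0.01,0,0,0],[0.085,0.138,0.0015,0.03,0,0,0],[0.085,0.138,0.0015,0.05,0,0,0]]'
python3 -m creep '[[0.085,0,0,0.03,0,0,0],[0.085,0,0,0.06,0,0,0],[0.085,0,0,0.08,0,0,0],[0.085,0,0,0.08,0,0,0],[0.085,0,0,0.08,0,0,0]]'
python3 -c "
from h import *
to([.532,-.0342,.0285],1.608)"
```

```text
clock: 8.6
position: [0.5304, -0.0278, 0.1089]
tool_rot: [3.141, 0.0, 1.606]
force: [0.5, -0.5, -0.5]
grip_width: 0.0854
finger_force: 0.0
clock: 9.22
position: [0.5307, -0.0284, 0.03]
tool_rot: [3.141, -0.0, 1.604]
force: [-0.2, -0.1, 0.7]
grip_width: 0.085
finger_force: 0.0
t 9.22 d [-0.0058  0.0011  0.0015] rv [ 0.0008 -0.     -0.0039] pos [ 0.5307 -0.0284  0.03  ] F [-0.2 -0.1  0.7] w 0.085 ff 0.0
```

```bash
for i in 1; do python3 -m creep '[[0.085,-0.002,0,0.001,0,0,0],[0.085,-0.004,0.001,0.001,0,0,0],[0.085,-0.004,0.001,0.001,0,0,0]]'; done; python3 -m creep '[[0.085,-0.001,0,0,0,0,0],[0.085,-0.0018,0,0,0,0,0],[0.085,-0.0018,0,0,0,0,0]]'; python3 m.py w8
python3 - <<'E'
from h import *
z=np.load("w8.npz");p,W=z["p"],z["W"]
m=(W[...,2]>.059)&(W[...,2]<.0645)&(p.max(2)<60)&(abs(W[...,0]-.546)<.008)&(abs(W[...,1])<.03)
print("inner face y",m.sum(),np.percentile(W[m][:,1],[10,50,90]).round(4))
z=np.load("w4.npz");p,W=z["p"],z["W"]
m=(W[...,2]>.059)&(W[...,2]<.0645)&(p.max(2)<60)&(abs(W[...,0]-.546)<.008)&(abs(W[...,1])<.03)
print("w4",m.sum(),np.percentile(W[m][:,1],[10,50,90]).round(4))
E
```

```text
clock: 9.6
position: [0.5317, -0.033, 0.0285]
tool_rot: [3.141, 0.0, 1.603]
force: [-0.3, -0.9, -0.4]
grip_width: 0.0851
finger_force: 0.0
clock: 9.98
position: [0.5317, -0.0344, 0.0283]
tool_rot: [3.141, -0.0, 1.604]
force: [0.1, 2.2, 1.4]
grip_width: 0.085
finger_force: 1.0
t 9.97 d [ 0.065  -0.002  -0.0017] rv [ 0.0003 -0.0001 -0.0042] pos [ 0.5317 -0.0344  0.0283] F [0.1 2.2 1.4] w 0.085 ff 1.046660877764225
blk 6135 rows 248 372 cols 326 385 y [-0.0584 -0.0292 -0.0058] z 0.0658
inner face y 431 [-0.0069 -0.0054 -0.0047]
w4 421 [0.0018 0.0032 0.0039]
```

The finger is bearing on the tab (2.2 N) and the gap should be under 1 mm. I'll nudge 0.6 mm more while shifting the tool and closing, in stages.

```bash
python3 -m creep '[[0.085,-0.0006,0,0,0,0,0],[0.085,-0.0006,0,0,0,0,0],[0.072,-0.0006,0.002,0,0,0,0],[0.06,-0.0006,0.004,0,0,0,0],[0.055,-0.0006,0.005,0,0,0,0]]' 50
python3 -c "
from h import *
to([.5407,-.035,.0285],1.608)"
```

```text
clock: 10.65
position: [0.536, -0.035, 0.0279]
tool_rot: [-3.14, 0.0, 1.604]
force: [-4.4, 2.1, 0.2]
grip_width: 0.0552
finger_force: 2.2
t 10.65 d [-0.0001  0.0047 -0.0006] rv [-0.0014  0.0001 -0.0044] pos [ 0.536  -0.035   0.0279] F [-4.4  2.1  0.2] w 0.0552 ff 2.168707614764571
```

```bash
python3 -m creep '[[0.047,0,0.002,0,0,0,0],[0.04,0,0.0035,0,0,0,0],[0.034,0,0.005,0,0,0,0],[0.025,0,0.005,0,0,0,0],[0.02,0,0.005,0,0,0,0]]' 50
python3 -m creep '[[0.02,0,0,0,0,0,0],[0.02,0,0,0,0,0,0]]'
python3 m.py w9
python3 - <<'E'
from h import *
z=np.load("w9.npz");p,W=z["p"],z["W"]
m=(W[...,2]>.059)&(W[...,2]<.0645)&(p.max(2)<60)&(abs(W[...,0]-.546)<.008)&(abs(W[...,1])<.03)
print("inner face y",m.sum(),np.percentile(W[m][:,1],[10,50,90]).round(4))
c,p,d=cam('scene');W=cloud(c,d)
hsv=cv2.cvtColor(p,cv2.COLOR_BGR2HSV)
red=((hsv[...,0]<8)|(hsv[...,0]>172))&(hsv[...,1]>90)&(abs(W[...,0]-.548)<.02)&(abs(W[...,1]+.09)<.03)
v,u=np.nonzero(red);print(len(v),v.min(),v.max(),u.min(),u.max(),W[red].round(4).tolist())
cv2.imwrite("pics/s9.png",cv2.resize(p[200:255,275:340],None,fx=9,fy=9,interpolation=cv2.INTER_CUBIC))
E
```

```text
clock: 11.28
position: [0.5419, -0.0347, 0.0283]
tool_rot: [3.141, -0.0, 1.604]
force: [1.3, 1.6, 0.7]
grip_width: 0.0294
finger_force: 51.6
clock: 11.52
position: [0.5419, -0.0347, 0.0283]
tool_rot: [3.141, -0.0, 1.604]
force: [2.4, 2.2, 0.7]
grip_width: 0.0294
finger_force: 51.9
t 11.53 d [ 0.0656 -0.0122 -0.0017] rv [ 0.0007 -0.0002 -0.0042] pos [ 0.5419 -0.0347  0.0283] F [2.4 2.2 0.7] w 0.0294 ff 51.90533388059066
blk 6555 rows 248 373 cols 303 367 y [-0.06   -0.0306 -0.0064] z 0.0658
inner face y 413 [-0.0072 -0.006  -0.0054]
17 224 228 305 310 [[0.5435, -0.0873, 0.0623], [0.5469, -0.0872, 0.0647], [0.5504, -0.0872, 0.0673], [0.5392, -0.0867, 0.0516], [0.5436, -0.0881, 0.0574], [0.5462, -0.0866, 0.0568], [0.5501, -0.0872, 0.0608], [0.5543, -0.0884, 0.0661], [0.5566, -0.0866, 0.0649], [0.5447, -0.0904, 0.0558], [0.5486, -0.0911, 0.06], [0.5512, -0.0896, 0.0595], [0.5531, -0.087, 0.0565], [0.5504, -0.0947, 0.0612], [0.5521, -0.0918, 0.0576], [0.5542, -0.0894, 0.055], [0.5538, -0.0893, 0.0483]]
```

View pics/s9.png

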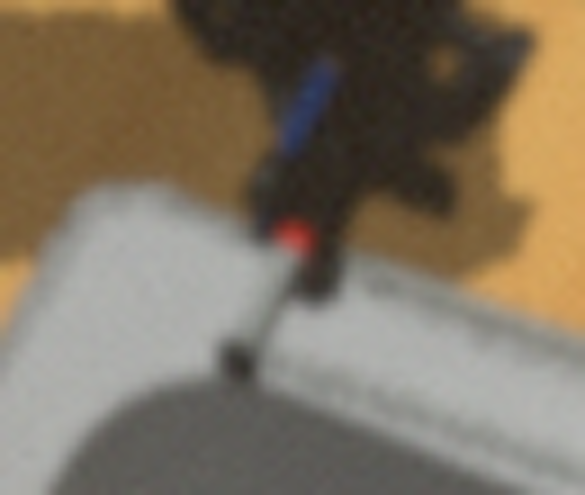

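The scene crop shows the black block meeting the red tape at (293, 238) with the blue lever lying along the block. The pinch is 52 N at a 29 mm opening, the net force is small, and the remaining gap is estimated at 0–0.5 mm. I'm handing in.

```bash
python3 -c "
from h import *
print(job.job_done())"
```

```text
the job is handed in; nothing more can be done
None
```

I handed the job in at about 11.6 s: the hook is down on its pin, the block is about 0–0.5 mm from the tape edge (my estimate), and the lever is shut with block and lever still pinched at about 52 N; the hand-in returned no verdict.

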